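Hold the shaker's clamp bar against a rack of blood tubes

TASK

Lift the clear rack of blood tubes onto the shaker's platform, standing between the two end stops with a long side towards the rear fence, and let go of it. Then slide the clamp bar forward by its bow handle until its sprung strip presses the rack flush against the fence with a steady push of about 10 N (between 6 and 14 N; never above 25 N). Finish while holding: keep that push on the bow, as nothing else keeps the bar there until a colleague tightens its two knobs; keep the rack upright and leave the other things on the bench where they are.

Things in the scene. Friction and masses are not known exactly. Their poses are not given: they have to be found in the camera images.
- shaker: Low white laboratory shaker, fixed on the bench, 250 mm deep (its x), 264 mm wide (its y). Origin on the bench under its middle; x points from the black control panel in front to the rear fence, z up. The platform's dark mat is level, 70 mm above the bench. A steel guide rod runs along each side at y = +-112 mm, 83 mm above the bench.
- fence (a point): Middle of the rear fence's rubber face, at x = +102 mm, z = 81 mm in the shaker's frame. The face looks to the shaker's -x; the fence is 236 mm long along y and its top is 92 mm above the bench.
- seat (a point): Point on the mat where the middle of the rack's underside lies when the rack is flush with the fence and midway between the end stops: shaker x = +71 mm, y = 0, z = 70 mm; axes as the shaker's. The end stops are two low aluminium lugs, inner faces at y = +90 and -90 mm, x = +61 to +95 mm, tops 88 mm above the bench: 6 mm of play at each end of the rack.
- clamp_bar: Aluminium bar across the platform, sliding on the two rods along the shaker's x, with a black knob at each end (loose; the colleague tightens them) and a bow handle in the middle. Origin at bench level under the bar's middle, axes as the shaker's. 16 mm thick along x; tops: bar 92 mm, knobs 112 mm above the bench.
- bow_grip (a point): Middle of the bow handle's black crossbar: round, 12 mm thick, 54 mm long along the shaker's y, 155 mm above the bench, 20 mm in front (-x) of the bar's middle. Below it is a free window about 55 mm high between two steel legs (58 mm apart), so it can be pinched from above across its 12 mm or pushed from its front side.
- bar_travel (a joint): How far the clamp bar has slid towards the fence, in m: 0 fully back, at most 0.112; starts at 0 to 0.015. It slides with about 1 N of friction and stays where left unless something pushes it. With the rack flush with the fence, the strip first touches it at 0.091.
- strip_spring (a joint): How far the sprung pressure strip is pushed back towards the clamp bar, in m: 0 relaxed, 0.016 at its stop. 1 N per mm without preload: at 0.010 the strip pushes on the rack with 10 N.
- pressure_strip: Rubber-faced strip ahead (+x) of the clamp bar on two sprung plungers; 174 mm long along y, 74 to 92 mm above the bench. Its flat face lies 34 mm ahead of the clamp bar's middle when relaxed. Origin at bench level, axes as the shaker's; relaxed it coincides with the clamp bar's origin.
- tube_rack: Clear acrylic tube rack, 63 mm wide (its x), 168 long (y), 68 tall, four blood tubes fixed in its end holes (tops 93 mm above its underside, none within 55 mm of its middle along y). Origin under its middle. Open frame; side bars with outer edges 62 mm apart at 30-33 and 56-59 mm height can be gripped across the middle. About 0.35 kg. Starts on the bench left of the shaker, end on. Either long side may face the fence.
- cell_counter: Tall white analyzer, 0.40 m high, that stands behind the rack's starting place and to the left of the shaker; fixed, an obstacle for the arm and wrist. Its front face looks to the robot and is nowhere nearer than x = 0.57 m; it spans y = -0.11 to 0.23 m and never moves. Origin under its middle.
- specimen_cup: A lidded specimen cup, yellow lid, 64 mm wide and 71 mm tall; origin under its middle. A bystander: leave it.
- beaker_250: Clear glass beaker, 73 mm wide and 92 mm tall; origin under its middle. A bystander: leave it.
- beaker_100: Smaller clear glass beaker, 57 mm wide and 68 mm tall; origin under its middle. A bystander: leave it.
- slide_box: Grey slide box, 79 x 95 x 33 mm; origin under its middle. A bystander: leave it.
- stain_bottle: Dark brown bottle with black cap, 54 mm wide and 129 mm tall; origin under its middle. A bystander: leave it.
There are look-alikes about, which are no part of the job. Of the things that look like the tube_rack, the larger one is meant.

How it is judged:
By the outcome, as a careful person would: the job done as asked, in the order asked, and still so for the second after the job is handed in, while the arm keeps its last pose, push and grip.
It also fails if it takes over 66 s, if anything falls off the work surface, if the arm or the gripper's body presses on something with over 40 N, if the wrist force passes 120 N, or if a joint passes its speed limit or range.

ROBOT

A 7-joint arm with a two-finger parallel gripper is mounted at the origin on a cart in front of the work surface, level with it; the furniture and walls round the work are solid. World frame = base frame: x ahead of the robot, y to its left, z up, the work surface at z = 0. Lengths are in m, angles in rad, forces in N, time in s.
With the tool pointing down it reaches from about 0.4 to 0.85 m from the base axis. Payload 6.9 kg.
Tool frame: the origin (TCP) lies midway between the tips of the shut fingers; the grasp point (between the pads) lies 19 mm behind it; z points along the fingers, y is the direction in which the jaws open and shut (so a half turn about z gives the same grasp; the last joint's range is limited). The gripper opens to 85 mm and grips with 20 to 120 N. Pads are 22 mm wide; open, the fingers measure 114 mm over their backs; the gripper's body (76 mm by 85 mm) begins 54 mm behind the grasp point. The pads swing forward as they close: fully open they stand 13 mm farther back than shut.
Start: joints at [-1.218, 0.507, -0.238, 1.5, 0.126, 1.149, -0.155], TCP at [0.153, 0.606, 0.231] pointing down, gripper open.
Joint ranges: [-3.08, 3.08], [-0.24, 2.05], [-1.43, 1.35], [0, 2.5], [-1.52, 4.66], [0.17, 1.96], [-2.89, 2.89]. Speed limits (rad/s): [2.39, 2.39, 3.14, 3.14, 3.14, 3.14, 3.14].

INTERFACE

Orientations are given as a rotation vector (axis times angle).
In Python, from rig import r gives the robot as it stands. The module is installed in compiled form; this text tells all that it offers. Calls block until the motion is done:
- r.move_pose(position, orientation): joint-space move of the TCP to a pose.
- r.servo_line(position, attitude=None, velocity=0.15, guard=None): straight line of the TCP; attitude=None keeps the orientation; velocity is the mean speed in m/s. With guard (N) it stops when the force on the tool has changed by that much, and returns True; else False.
- r.move_j(angles): joint-space move.
- r.move_gripper(opening, grip_force=None): opening from 0.0 (shut) to 1.0 (fully open); grip_force is the grip in N (None keeps the last); returns when the fingers have stopped.
- r.wait(seconds).
- r.solve_ik(position, orientation): joint angles nearest the present ones, or None.
- r.sense(): the state.
- r.read_camera(name): name is "side" or "top"; returns (picture, depth): 420x560x3 uint8, red, green, blue; 420x560 float32, m along the optical axis (not along the pixel's ray), 0 where there is no reading.
- r.camera_info(name): a dict with "vfov" (degrees; the focal length in pixels is half the picture's height over the tangent of half this angle, whatever the lens; pixels are square), "cx", "cy" (the principal point, pixels), "R" (3x3) and "t" (3): a world point X has camera coordinates R X + t. Camera axes: x right, y down, z forward; pixel columns grow to the right and rows downward; lengths in m; the calibration is good to about 2 mm. A picture is of the moment at which its call begins. camera_info takes no time and is no camera call.
A pose or a line that the arm cannot do raises r.MotionError and nothing moves.
- r.close_job(): hands the job in, once; it reports no verdict.
The state is a dict: "time": time; "joint_pos": joint angles; "qd": joint speeds; "tau": joint torques, N m; "ee_pos": TCP position; "eef_rot": TCP orientation; "force": force on the tool from outside, world axes, zero at the start; "wrist_torque": the same for the moment, N m; "finger_gap": opening from 0.0 (shut) to 1.0 (fully open).
Only numpy, scipy, OpenCV 4.12 (cv2) and the standard library are available. Lean on these libraries where they do the work, as an engineer would, in place of code of your own. Each camera call takes 0.05 s, during which the arm holds its last target. There are 200 camera calls.

## Working session

There is one attempt and no reset: what is moved stays moved. The work goes in short steps, each a Python script; the robot and the scene stay as the last script left them, time stands still between calls to the robot, and variables do not carry over. Pictures are saved under pics/ and viewed, on a budget of 10 in all, crops included, one or two more only if the job needs it, and the job is handed in when it is done.

```bash
mkdir -p pics; cat > h.py <<'E'
import numpy as np, cv2
from rig import r
from scipy.spatial.transform import Rotation as Ro
def cloud(n):
    im,d=r.read_camera(n); c=r.camera_info(n); f=210/np.tan(np.radians(c["vfov"])/2)
    v,u=np.mgrid[:420,:560]; P=np.stack([(u-c["cx"])/f*d,(v-c["cy"])/f*d,d],-1)
    W=(P-np.array(c["t"]))@np.array(c["R"]); W[d==0]=np.nan
    return im,d,W
def proj(n,X):
    c=r.camera_info(n); f=210/np.tan(np.radians(c["vfov"])/2)
    p=np.array(c["R"])@np.array(X)+np.array(c["t"]); return p[:2]/p[2]*f+[c["cx"],c["cy"]]
def onz(n,u,v,z):
    c=r.camera_info(n); f=210/np.tan(np.radians(c["vfov"])/2); R=np.array(c["R"]);t=np.array(c["t"])
    o=-R.T@t; d=R.T@np.array([(u-c["cx"])/f,(v-c["cy"])/f,1]); return o+d*(z-o[2])/d[2]
def save(im,name,s=1): cv2.imwrite("pics/"+name,cv2.resize(im[...,::-1],None,fx=s,fy=s,interpolation=cv2.INTER_CUBIC))
def down(yaw): # tool z down; tool y axis (jaw) at world angle yaw
    j=np.array([np.cos(yaw),np.sin(yaw),0]); z=np.array([0,0,-1.]); return Ro.from_matrix(np.stack([np.cross(j,z),j,z],1)).as_rotvec()
E
python3 - <<'E'
from h import *
for n in("top","side"):
    im,d,W=cloud(n); save(im,n+"0.png",1.4); np.savez(n+"0.npz",im=im,d=d,W=W)
    c=r.camera_info(n); print(n,c, -np.array(c["R"]).T@np.array(c["t"]))
s=r.sense(); print(s["ee_pos"],s["eef_rot"],s["time"],s["force"])
E
```

```text
top {'vfov': 57.994211222061494, 'cx': 279.5951723563944, 'cy': 207.7844848574671, 'R': array([[-1.17356360e-02, -9.99930293e-01, -1.29805629e-03],
       [-9.82506739e-01,  1.17724118e-02, -1.85854562e-01],
       [ 1.85856887e-01, -9.05772432e-04, -9.82576408e-01]]), 't': array([-0.17627943,  0.63424393,  1.35503062])} [ 0.36923841 -0.18250637  1.44906943]
side {'vfov': 51.368882845259904, 'cx': 277.50550538656233, 'cy': 211.8025574280731, 'R': array([[ 0.99894017,  0.04579419,  0.00462897],
       [ 0.03097766, -0.59451911, -0.80348455],
       [-0.03404292,  0.80277638, -0.59530762]]), 't': array([-0.59808764, -0.03333347,  1.53019744])} [ 0.65057874 -1.22083481  0.88692379]
[0.15324333 0.60548102 0.23054014] [-3.88116576e-01 -3.11733842e+00  2.41839355e-03] 0.1 [0.5647401  0.35770962 0.4055759 ]
```

View pics/top0.png

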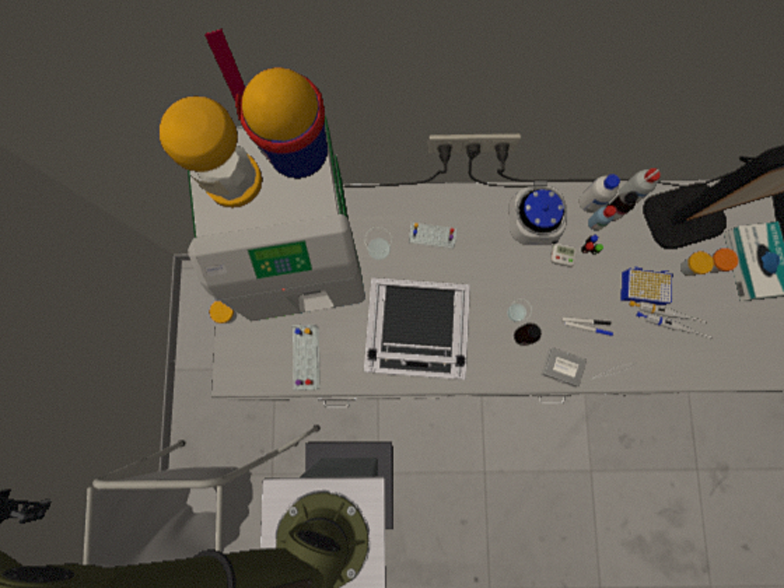

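View pics/side0.png

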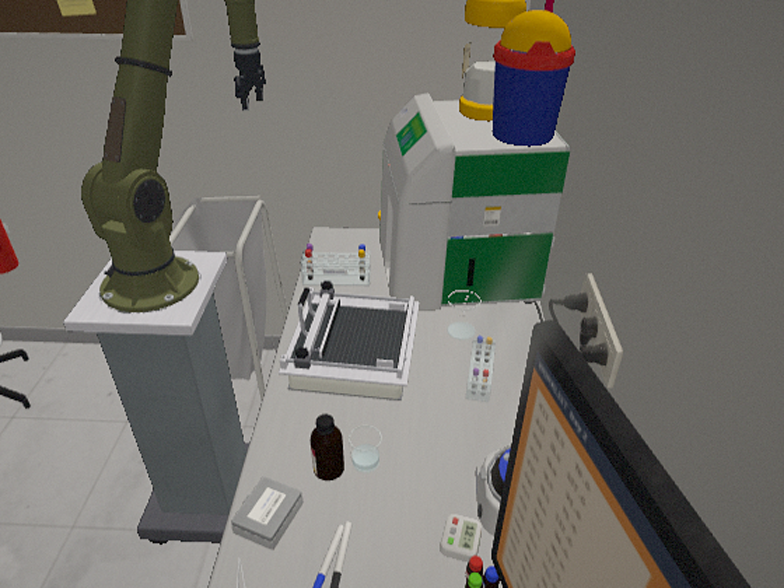

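The top view shows the larger rack at about (305,356)/1.4, the shaker at (417,328)/1.4 with the clamp bar at its front, and the analyzer behind the rack. The small look-alike is behind, at (432,235)/1.4. The side view agrees. Next I'll take enlarged crops.

```bash
python3 - <<'E'
from h import *
im=np.load("top0.npz")["im"]; W=np.load("top0.npz")["W"]
save(im[195:280,195:345],"crop_top.png",5.3)
im2=np.load("side0.npz")["im"]; W2=np.load("side0.npz")["W"]
save(im2[165:290,195:315],"crop_side.png",4.8)
# mat points
for u,v in [(298,225),(298,215),(275,232),(320,232)]: print(u,v,W[v,u])
# dark mat mask minAreaRect
m=((im.max(-1)<60)&(abs(W[...,2]-.07)<.012)).astype(np.uint8); m[:195]=0;m[280:]=0
n,l,s,c=cv2.connectedComponentsWithStats(m); k=1+s[1:,4].argmax(); print(s[k])
p=W[l==k]; q=(p[:,:2]*1000).astype(np.float32); print(cv2.minAreaRect(q),p[:,2].mean())
for z in(.0,.03,.068): print(onz("top",305/1.4,356/1.4,z))
E
```

```text
298 225 [ 0.56446385 -0.2504418   0.07337871]
298 215 [ 0.6018116  -0.25127344  0.07217124]
275 232 [ 0.54045017 -0.16586747  0.06716346]
320 232 [ 0.53774391 -0.33022327  0.07323126]
[ 273  204   51   43 1932]
((563.310791015625, -252.84207153320312), (178.78741455078125, 148.16696166992188), 85.61910247802734) 0.06988163131043143
[0.46609665 0.05315346 0.        ]
[0.4640914  0.04827461 0.03      ]
[0.46155142 0.04209473 0.068     ]
```

View pics/crop_top.png

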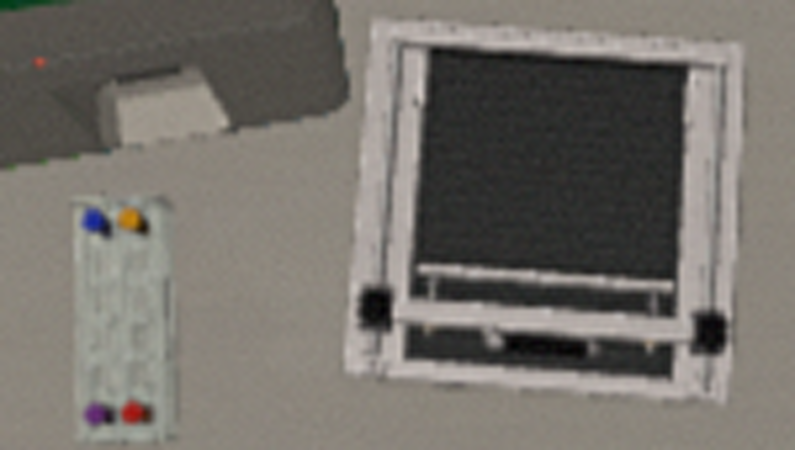

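View pics/crop_side.png

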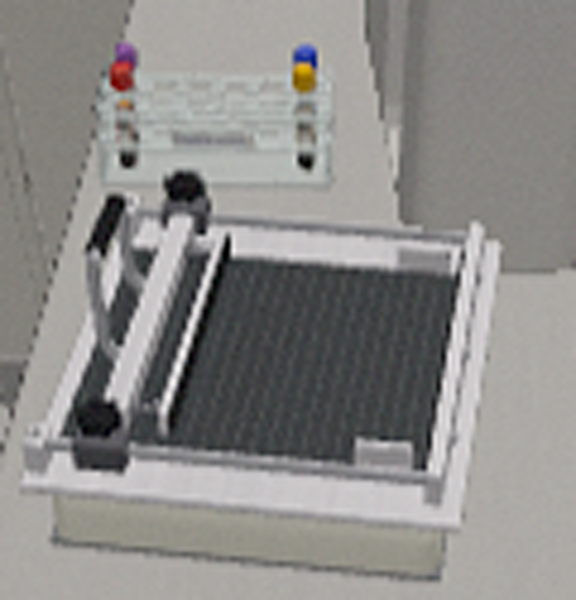

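```bash
python3 - <<'E'
from h import *
T=lambda x,y,z:onz("top",(x+.5)/5.3-.5+195,(y+.5)/5.3-.5+195,z)
S=lambda x,y,z:onz("side",(x+.5)/4.8-.5+195,(y+.5)/4.8-.5+165,z)
for nm,f,L in [("caps top",T,[(95,221,.091),(131,219,.091),(97,413,.091),(134,413,.091)]),
 ("racktop",T,[(75,199,.068),(174,201,.068),(79,441,.068),(177,441,.068)]),
 ("mat rear/bot",T,[(427,48,.07),(690,66,.07),(405,358,.07),(672,380,.07)]),
 ("knobs",T,[(376,306,.108),(710,331,.108)]),("bow",T,[(500,343,.155),(593,349,.155)]),
 ("strip front edge z92",T,[(418,266,.092),(673,284,.092)]),
 ("fence top rear?",T,[(373,18,.092),(743,43,.092)]),
 ("rods rear",T,[(400,42,.083),(718,68,.083)]),
 ("side caps",S,[(127,53,.091),(122,75,.091),(305,55,.091),(304,76,.091)]),
 ("side knobs",S,[(186,186,.108),(99,416,.108)]),("side bow",S,[(120,200,.155),(94,247,.155)]),
 ("side bottom",S,[(54,541,.0),(441,576,.0)]),("side fence top front",S,[(466,235,.092),(432,480,.092)]),
 ("strip",S,[(225,240,.092),(166,430,.092)])]:
    print(nm); [print("  ",f(*p).round(4)) for p in L]
W=np.load("top0.npz")["W"]; P=W[225:285,200:235].reshape(-1,3)
for lo,hi in((.055,.075),(.02,.1)):
    p=P[(P[:,2]>lo)&(P[:,2]<hi)]; print(len(p),cv2.minAreaRect((p[:,:2]*1000).astype(np.float32)),np.median(p,0))
E
```

```text
caps top
   [0.5246 0.0588 0.091 ]
   [0.5257 0.0343 0.091 ]
   [0.3961 0.0547 0.091 ]
   [0.3958 0.03   0.091 ]
racktop
   [0.5427 0.077  0.068 ]
   [0.5405 0.0085 0.068 ]
   [0.378  0.0705 0.068 ]
   [0.3772 0.0042 0.068 ]
mat rear/bot
   [ 0.6459 -0.1675  0.07  ]
   [ 0.6309 -0.3512  0.07  ]
   [ 0.431  -0.1505  0.07  ]
   [ 0.414  -0.3316  0.07  ]
knobs
   [ 0.4637 -0.1323  0.108 ]
   [ 0.4446 -0.3538  0.108 ]
bow
   [ 0.4359 -0.2133  0.155 ]
   [ 0.4314 -0.2726  0.155 ]
strip front edge z92
   [ 0.4914 -0.1602  0.092 ]
   [ 0.4773 -0.332   0.092 ]
fence top rear?
   [ 0.6631 -0.1306  0.092 ]
   [ 0.6424 -0.3856  0.092 ]
rods rear
   [ 0.6478 -0.1489  0.083 ]
   [ 0.6268 -0.369   0.083 ]
side caps
   [0.4014 0.0513 0.091 ]
   [0.4023 0.0219 0.091 ]
   [0.5291 0.0554 0.091 ]
   [0.5307 0.0274 0.091 ]
side knobs
   [ 0.4685 -0.1339  0.108 ]
   [ 0.4482 -0.3558  0.108 ]
side bow
   [ 0.442  -0.2159  0.155 ]
   [ 0.4341 -0.2628  0.155 ]
side bottom
   [ 0.4113 -0.347  -0.    ]
   [ 0.6404 -0.3638  0.    ]
side fence top front
   [ 0.6486 -0.1556  0.092 ]
   [ 0.6344 -0.3809  0.092 ]
strip
   [ 0.4968 -0.1688  0.092 ]
   [ 0.4836 -0.3478  0.092 ]
495 ((462.12933349609375, 46.08104705810547), (168.46006774902344, 61.456600189208984), 1.736831784248352) [0.45978845 0.04664914 0.05927277]
748 ((480.4464111328125, 49.69648742675781), (211.63690185546875, 89.4248046875), 12.554987907409668) [0.46281303 0.0448649  0.05832848]
```

```bash
cat >> h.py <<'E'
PSI=-0.080; O=np.array([.540,-.251])
def sh(x,y,z): return np.array([*(O+Ro.from_euler("z",PSI).as_matrix()[:2,:2]@[x,y]),z])
def st(m=""):
    s=r.sense(); print(m,"t%.1f"%s["time"],"p",np.round(s["ee_pos"],4),"F",np.round(s["force"],2),"g%.3f"%s["finger_gap"]); return s
E
python3 - <<'E'
from h import *
s=r.sense(); print(Ro.from_rotvec(s["eef_rot"]).as_matrix().round(2))
for nm,p,ys in [("pick",[.4627,.042,.2],[np.pi/2+.033,-np.pi/2+.033]),("picklow",[.4627,.042,.029],[np.pi/2+.033,-np.pi/2+.033]),
  ("place",sh(.069,0,.105),[PSI,PSI+np.pi]),("placehi",sh(.069,0,.25),[PSI,PSI+np.pi]),("bow",sh(-.106,0,.136),[PSI,PSI+np.pi]),("bowend",sh(-.005,0,.136),[PSI,PSI+np.pi])]:
  for y in ys: 
    q=r.solve_ik(p,down(y)); print(nm,round(y,2),np.round(p,3),None if q is None else np.round(q,2))
E
```

```text
[[-0.97  0.25 -0.  ]
 [ 0.25  0.97 -0.  ]
 [-0.   -0.   -1.  ]]
pick 1.6 [0.463 0.042 0.2  ] [-0.18  0.29  0.04  1.95 -0.02  0.9   1.48]
pick -1.54 [0.463 0.042 0.2  ] [-0.61  0.35  0.64  1.96 -0.26  0.92 -1.38]
picklow 1.6 [0.463 0.042 0.029] [-0.04  0.56 -0.15  2.15  0.19  0.44  1.26]
picklow -1.54 [0.463 0.042 0.029] [-0.35  0.58  0.31  2.16 -0.39  0.46 -1.28]
place -0.08 [ 0.609 -0.257  0.105] [-0.05  0.79  0.77  1.57 -0.62  1.04  0.82]
place 3.06 [ 0.609 -0.257  0.105] [-0.18  0.96  1.15  1.57 -0.91  1.23 -2.09]
placehi -0.08 [ 0.609 -0.257  0.25 ] [-0.07  0.67  0.85  1.37 -0.5   1.32  0.71]
placehi 3.06 [ 0.609 -0.257  0.25 ] [-0.17  0.79  1.15  1.37 -0.71  1.43 -2.26]
bow -0.08 [ 0.434 -0.243  0.136] [-0.01  0.5   0.7   1.97 -0.44  0.82  0.86]
bow 3.06 [ 0.434 -0.243  0.136] [-0.23  0.69  1.15  1.97 -0.76  1.   -1.93]
bowend -0.08 [ 0.535 -0.251  0.136] [-0.14  0.73  0.96  1.73 -0.68  1.05  0.97]
bowend 3.06 [ 0.535 -0.251  0.136] [-0.21  0.82  1.15  1.73 -0.82  1.15 -2.03]
```

```bash
python3 - <<'E'
from h import *
yw=np.pi/2+.033
r.move_gripper(1.0)
r.move_pose([.45,.042,.25],down(yw)); st("hi")
print(r.servo_line([.4627,.042,.10],velocity=.2,guard=6)); st()
print(r.servo_line([.4627,.042,.029],velocity=.1,guard=6)); st("low")
r.move_gripper(0.0,45); st("grip")
r.servo_line([.4627,.042,.05],velocity=.08); st("lift")
r.servo_line([.4627,.042,.26],velocity=.2); st("up")
E
```

```text
hi t2.6 p [0.4501 0.0428 0.25  ] F [0.26 0.73 0.22] g1.007
False
 t3.5 p [0.4631 0.0422 0.1006] F [ 0.73 -0.2   0.46] g1.002
False
low t4.3 p [0.4631 0.042  0.0295] F [-0.82  0.    0.08] g1.002
grip t4.7 p [0.4632 0.0424 0.03  ] F [-1.66  1.38  8.6 ] g0.697
lift t5.1 p [0.4628 0.042  0.0502] F [-0.04  0.12 -3.22] g0.692
up t6.3 p [0.462  0.0419 0.2588] F [-0.58 -0.23 -3.22] g0.695
```

```bash
python3 - <<'E'
from h import *
r.move_pose([.46,-.20,.27],down(PSI)); st("mid")
r.servo_line(sh(.066,0,.26),velocity=.2); st("over")
r.servo_line(sh(.066,0,.150),velocity=.15); s=st("hover"); print(s["eef_rot"],down(PSI))
im,d,W=cloud("top"); im2,d2,W2=cloud("side")
a=cv2.resize(im[190:280,250:350],None,fx=5,fy=5,interpolation=cv2.INTER_CUBIC)
save(im[190:280,250:350],"ct2.png",5.5); save(im2[165:290,195:315],"cs2.png",4.8)
E
```

```text
mid t7.3 p [ 0.4602 -0.1985  0.2692] F [ 1.21  1.21 -3.35] g0.697
over t8.2 p [ 0.6052 -0.2556  0.2598] F [-0.45  0.19 -2.52] g0.696
hover t9.1 p [ 0.6062 -0.2567  0.1512] F [-0.2  -0.13 -2.64] g0.692
[2.30727507e+00 2.12960262e+00 1.06867084e-03] [2.30849852 2.13083059 0.        ]
```

View pics/ct2.png

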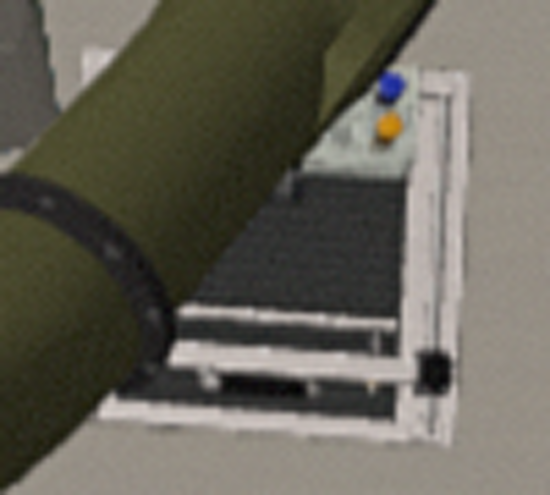

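View pics/cs2.png

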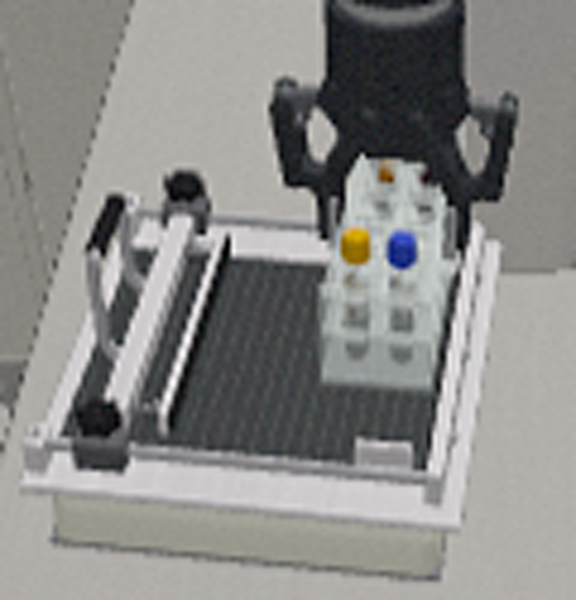

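```bash
python3 - <<'E'
from h import *
T=lambda x,y,z:onz("top",(x+.5)/5.5-.5+250,(y+.5)/5.5-.5+190,z)
S=lambda x,y,z:onz("side",(x+.5)/4.8-.5+195,(y+.5)/4.8-.5+165,z)
def loc(p,o): return (Ro.from_euler("z",-PSI).as_matrix()[:2,:2]@(p[:2]-np.array(o))*1000).round(1)
ot=(.538,-.2505); os=(.5435,-.252)
for nm,f,o,L in [("caps T",T,ot,[(391,87,.2125),(389,126,.2125)]),
 ("rack top edge T (front right)",T,ot,[(408,179,.1897)]),("knob T",T,ot,[(435,371,.108)]),
 ("mat rear-right T",T,ot,[(690/5.3*5.5-55*5.5+0,66/5.3*5.5+5*5.5,.07)]),
 ("caps S",S,os,[(356,241,.2125),(402,246,.2125)]),("bottom near S",S,os,[(322,378,.1217),(436,387,.1217)]),
 ("lug S",S,os,[(358,437,.088),(412,439,.088)]),("knob S",S,os,[(186,186,.108),(99,416,.108)]),("fence S low corner mat",S,os,[(430,468,.07)])]:
    print(nm); [print("  ",f(*p).round(4),loc(f(*p),o)) for p in L]
print("tcp",loc(np.array([.6062,-.2567]),ot),loc(np.array([.6062,-.2567]),os))
E
```

```text
caps T
   [ 0.6095 -0.3203  0.2125] [ 76.9 -63.9]
   [ 0.5856 -0.3184  0.2125] [ 52.9 -63.9]
rack top edge T (front right)
   [ 0.5566 -0.3314  0.1897] [ 25.  -79.2]
knob T
   [ 0.4446 -0.3542  0.108 ] [ -84.8 -110.8]
mat rear-right T
   [ 0.6309 -0.3512  0.07  ] [100.6 -93. ]
caps S
   [ 0.5902 -0.3255  0.2125] [ 52.4 -69.6]
   [ 0.615  -0.3287  0.2125] [ 77.4 -70.7]
bottom near S
   [ 0.571  -0.3331  0.1217] [ 33.9 -78.7]
   [ 0.6348 -0.3375  0.1217] [ 97.9 -77.9]
lug S
   [ 0.5915 -0.3438  0.088 ] [ 55.2 -87.6]
   [ 0.622  -0.3439  0.088 ] [ 85.6 -85.3]
knob S
   [ 0.4685 -0.1339  0.108 ] [-84.2 111.7]
   [ 0.4482 -0.3558  0.108 ] [ -86.7 -111.1]
fence S low corner mat
   [ 0.6325 -0.3479  0.07  ] [ 96.4 -88.4]
tcp [68.5 -0.7] [62.9  0.3]
```

```bash
python3 - <<'E'
from h import *
print(r.servo_line(sh(.066,-.001,.125),velocity=.12,guard=6)); st()
print(r.servo_line(sh(.066,-.001,.094),velocity=.03,guard=4)); st("down")
E
```

```text
True
 t9.5 p [ 0.6046 -0.2565  0.1217] F [ 0.29 -0.08 -3.1 ] g0.703
True
down t10.2 p [ 0.6053 -0.257   0.1002] F [-1.27  0.88  4.56] g0.695
```

```bash
python3 - <<'E'
from h import *
r.servo_line(sh(.066,-.001,.0995),velocity=.03); st("rest")
r.move_gripper(1.0); s=st("open")
p=np.array(s["ee_pos"])
r.servo_line([p[0],p[1],.26],velocity=.15); st("up")
r.servo_line(sh(-.106,0,.26),velocity=.25); st("above bow")
im,d,W=cloud("top"); im2,d2,W2=cloud("side"); np.savez("s3.npz",im=im,im2=im2,W=W,W2=W2)
save(im2[165:290,195:315],"cs3.png",4.8)
E
```

```text
rest t10.5 p [ 0.6058 -0.2572  0.1003] F [-2.76  2.56  5.58] g0.694
open t10.8 p [ 0.6058 -0.2573  0.0994] F [ 0.35 -0.44 -0.68] g0.999
up t12.1 p [ 0.6054 -0.257   0.259 ] F [ 0.12  0.08 -0.29] g0.999
above bow t12.9 p [ 0.4358 -0.2423  0.26  ] F [ 0.85  0.43 -1.1 ] g1.001
```

View pics/cs3.png

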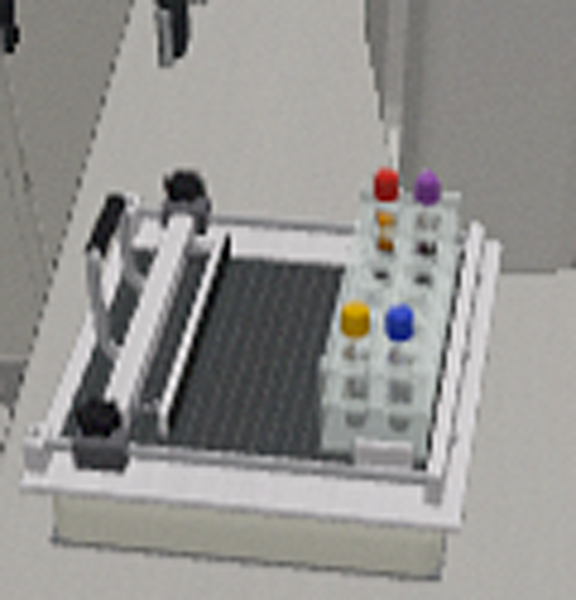

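```bash
python3 - <<'E'
from h import *
r.move_gripper(0.5)
print(r.servo_line(sh(-.105,0,.175),velocity=.15)); st()
print(r.servo_line(sh(-.105,0,.136),velocity=.06,guard=6)); st("low")
r.move_gripper(0.0,60); r.wait(.3); s=st("pinch")
p=np.array(s["ee_pos"]); x=np.array([np.cos(PSI),np.sin(PSI),0])
print(r.servo_line(sh(-.070,0,.136),velocity=.05,guard=8)); st("fwd35")
r.wait(.3); st()
E
```

```text
False
 t14.2 p [ 0.4356 -0.243   0.1756] F [0.61 0.44 0.15] g0.500
False
low t15.0 p [ 0.4354 -0.2428  0.1361] F [-0.39 -0.45  0.19] g0.498
pinch t15.7 p [ 0.4356 -0.2427  0.1365] F [-0.18  0.64  4.61] g0.117
False
fwd35 t16.6 p [ 0.471  -0.2457  0.1364] F [ 1.41 -0.41  5.29] g0.115
 t16.9 p [ 0.4708 -0.2457  0.1364] F [1.9  0.08 4.97] g0.118
```

```bash
python3 - <<'E'
from h import *
x=np.array([np.cos(PSI),np.sin(PSI),0])
print(r.servo_line(sh(-.035,0,.136),velocity=.05,guard=8)); r.wait(.2); st("near")
for i in range(14):
    xx=-.035+.002*(i+1)
    r.servo_line(sh(xx,0,.136),velocity=.03); r.wait(.15)
    F=np.mean([r.sense()["force"] if not r.wait(.02) else 0 for _ in range(5)],0); p=np.array(r.sense()["ee_pos"])
    print(i,round(xx,4),"x_sh %.4f"%((p[:2]-O)@x[:2]),"Fx_sh %.2f"%(F@x),F.round(2))
    if F@x<-5: break
st()
E
```

```text
False
near t17.9 p [ 0.5056 -0.2486  0.1365] F [ 1.74 -0.12  5.12] g0.113
0 -0.033 x_sh -0.0327 Fx_sh 0.24 [ 0.22 -0.26  5.7 ]
1 -0.031 x_sh -0.0307 Fx_sh 0.49 [ 0.47 -0.27  5.22]
2 -0.029 x_sh -0.0287 Fx_sh 0.26 [0.26 0.1  5.48]
3 -0.027 x_sh -0.0268 Fx_sh 0.07 [ 0.03 -0.41  5.53]
4 -0.025 x_sh -0.0247 Fx_sh 0.24 [ 0.2  -0.49  5.85]
5 -0.023 x_sh -0.0228 Fx_sh 0.22 [ 0.16 -0.84  5.54]
6 -0.021 x_sh -0.0207 Fx_sh 0.18 [ 0.15 -0.39  5.71]
7 -0.019 x_sh -0.0188 Fx_sh -0.20 [-0.24 -0.52  5.65]
8 -0.017 x_sh -0.0171 Fx_sh -0.45 [-0.46 -0.18  6.62]
9 -0.015 x_sh -0.0156 Fx_sh -2.00 [-2.01 -0.05  7.95]
10 -0.013 x_sh -0.0141 Fx_sh -3.49 [-3.45  0.63  8.92]
11 -0.011 x_sh -0.0126 Fx_sh -5.16 [-5.11  0.88  9.79]
 t23.7 p [ 0.5274 -0.2505  0.1364] F [-5.15  0.94  9.44] g0.114
```

```bash
python3 - <<'E'
from h import *
x=np.array([np.cos(PSI),np.sin(PSI),0])
for i in range(8):
    xx=-.011+.0015*(i+1)
    r.servo_line(sh(xx,0,.136),velocity=.03); r.wait(.15)
    F=np.mean([r.sense()["force"] if not r.wait(.02) else 0 for _ in range(5)],0); p=np.array(r.sense()["ee_pos"])
    print(i,round(xx,4),"x_sh %.4f"%((p[:2]-O)@x[:2]),"Fx_sh %.2f"%(F@x),F.round(2))
    if F@x<-9.2: break
st()
im,d,W=cloud("top"); im2,d2,W2=cloud("side"); np.savez("s4.npz",im=im,im2=im2,W=W,W2=W2)
save(im2[165:290,195:315],"cs4.png",4.8); save(im[190:280,250:350],"ct4.png",5.5)
E
```

```text
0 -0.0095 x_sh -0.0115 Fx_sh -6.55 [-6.48  1.12 10.54]
1 -0.008 x_sh -0.0104 Fx_sh -7.87 [-7.77  1.48 11.42]
2 -0.0065 x_sh -0.0092 Fx_sh -9.25 [-9.16  1.52 12.86]
 t25.2 p [ 0.5307 -0.2508  0.1364] F [-8.48  2.08 13.62] g0.119
```

View pics/cs4.png

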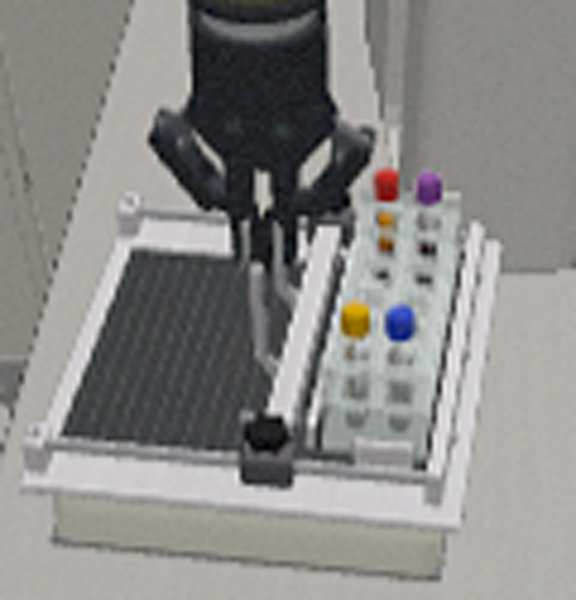

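View pics/ct4.png

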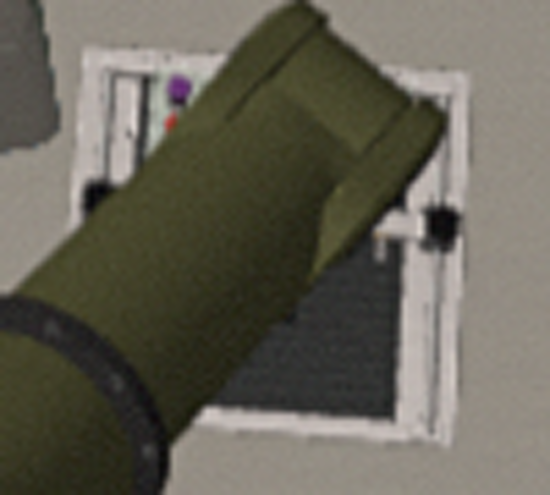

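```bash
python3 - <<'E'
from h import *
a=np.load("s3.npz");b=np.load("s4.npz")
S=lambda x,y,z:onz("side",(x+.5)/4.8-.5+195,(y+.5)/4.8-.5+165,z)
T=lambda x,y,z:onz("top",(x+.5)/5.5-.5+250,(y+.5)/5.5-.5+190,z)
# rack shift between pictures: subpixel registration of the near-caps patch, side camera
g=lambda k,i:cv2.cvtColor(k[i],cv2.COLOR_RGB2GRAY).astype(np.float32)
for nm,(y0,y1,x0,x1) in {"near caps":(226,256,262,286),"far caps":(198,212,270,292),"static lug/frame":(255,280,268,298)}.items():
    print(nm,cv2.phaseCorrelate(g(a,"im2")[y0:y1,x0:x1],g(b,"im2")[y0:y1,x0:x1]))
print("px per mm x",proj("side",[.601,-.3,.1])-proj("side",[.6,-.3,.1]))
for p in [(355,318,.161),(400,320,.161),(386,183,.161),(428,186,.161)]: print("cap S",S(*p).round(4))
for p in [(466,235,.092),(432,480,.092)]: print("fence S",S(*p).round(4))
for p in [(179,87,.161),(173,122,.161)]: print("cap T",T(*p).round(4))
save(b["im2"][195:275,255:310],"cs5.png",9); 
im=a["im"]; save(im[190:260,255:345],"ct3.png",7)
E
```

```text
near caps ((0.08070861980475819, -0.02883852504863782), 1.0028479059537252)
far caps ((-0.08852875712694086, 0.3686905755264709), 0.9519796311855316)
static lug/frame ((0.029181202412043916, 0.5588335422465605), 0.9842151997884114)
px per mm x [0.36055094 0.01203084]
cap S [ 0.5894 -0.3274  0.161 ]
cap S [ 0.6141 -0.3279  0.161 ]
cap S [ 0.5999 -0.1985  0.161 ]
cap S [ 0.6251 -0.2003  0.161 ]
fence S [ 0.6486 -0.1556  0.092 ]
fence S [ 0.6344 -0.3809  0.092 ]
cap T [ 0.6211 -0.1926  0.161 ]
cap T [ 0.5988 -0.1885  0.161 ]
```

View pics/cs5.png

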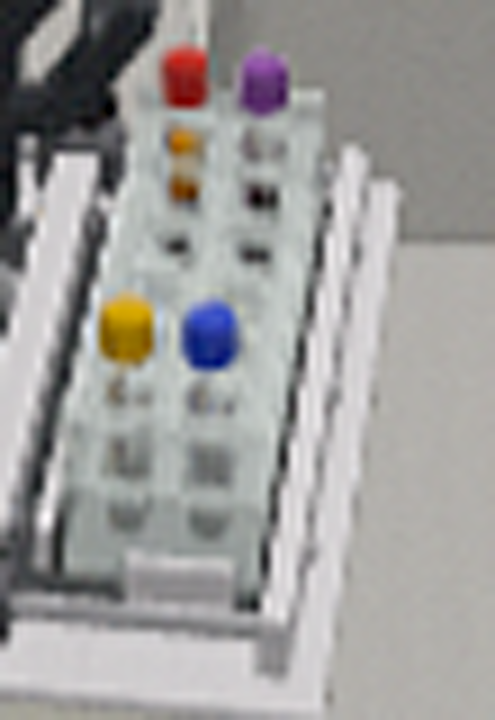

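The strip is pressing at about 9 N with a clean 1 N/mm slope. The rack did not move between the two pictures (<0.3 mm) and stands upright against the fence's dark rubber line at about (290–330, 150–600) in this crop. The plunger ends stick out behind the bar. I'll add one small increment, check the push is steady, and hand in.

```bash
python3 - <<'E'
from h import *
x=np.array([np.cos(PSI),np.sin(PSI),0])
r.servo_line(sh(-.0053,0,.136),velocity=.02)
for k in range(4):
    r.wait(.3); F=np.mean([r.sense()["force"] if not r.wait(.02) else 0 for _ in range(5)],0); p=np.array(r.sense()["ee_pos"])
    print("x_sh %.4f"%((p[:2]-O)@x[:2]),"Fx_sh %.2f"%(F@x),F.round(2))
im2,_,_=cloud("side"); b=np.load("s4.npz")["im2"]
g=lambda i:cv2.cvtColor(i,cv2.COLOR_RGB2GRAY).astype(np.float32)[226:256,262:286]
print("rack px shift",cv2.phaseCorrelate(g(b),g(im2)))
ok=-13<F@x<-8
if ok: st("closing"); r.close_job()
print(ok)
E
```

```text
x_sh -0.0084 Fx_sh -9.66 [-9.54  1.9  13.19]
x_sh -0.0084 Fx_sh -9.90 [-9.79  1.75 13.27]
x_sh -0.0085 Fx_sh -10.11 [-9.98  2.03 13.28]
x_sh -0.0084 Fx_sh -10.18 [-10.05   2.11  13.29]
rack px shift ((-0.0010487606726421461, -0.02453241160471542), 1.004785000284513)
closing t27.1 p [ 0.5316 -0.2508  0.1364] F [-10.56   1.74  13.51] g0.121
the job is handed in; nothing more can be done
True
```

The rack is standing on the shaker between the end stops, and the arm is still pinching the bow and pressing the rack against the fence with about 10 N. I handed the job in at about 27 s, well inside the 66 s limit.

**What I did:** I gripped the larger rack across its middle, lifted it over the shaker, lowered it until it touched the mat, and let go. Then I pinched the bow from above and slid the bar forward in small steps until the strip pressed on the rack.

**Last checks:**
- **Push:** the wrist read 9.7 to 10.2 N steady, and 10.6 N in one reading at hand-in. The compression I worked out from the tool's travel (about 9.3 mm) agrees to about 1 N. No reading came near 25 N.
- **Rack:** it did not move in the pictures over the last increase in push, and it stood upright.
- **Flush with the fence:** I could not see this directly. At first both cameras suggested a 2–3 mm gap. I put that down to the fence's dark rubber blending with the mat. The force rose at about 1 N per mm from first touch and the rack never slid, so I take it to be flush.
- **Upward force:** the wrist also reads about 13 N upward at the bow, which comes from the pinch and the push.
- **Other items:** the arm never went near the bystanders, but I did not check their positions afterwards.

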